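# Index the sample turntable to put the conical flask before the reader

## Robot

A 6-joint arm with a two-finger parallel gripper is mounted at the origin on the work surface. World frame = base frame: x ahead of the robot, y to its left, z up, the work surface at z = 0. Lengths are in m, angles in rad, forces in N, time in s.
With the tool pointing down it reaches from about 0.35 to 0.925 m from the base axis. Payload 6.4 kg.
Tool frame: the origin (TCP) lies at the very end of the fingers, on their centre line; the grasp point (between the pads) lies 19 mm behind it; z points along the fingers, y is the line along which they close (so a half turn about z gives the same grasp; the last joint's range is limited). The gripper opens to 85 mm and grips with 20 to 120 N. Pads are 22 mm wide; open, the fingers measure 114 mm over their backs; the gripper's body (76 mm by 85 mm) begins 54 mm behind the grasp point. The pads swing forward as they close: fully open they stand 13 mm farther back than shut.
Start: joints at [0.978, 0.245, 1.558, -0, 1.339, -0.174], TCP at [0.264, 0.594, 0.231] pointing down, gripper open.
Joint ranges: [-3.13, 3.13], [-1.02, 2.26], [0.13, 2.54], [-0.95, 4.09], [0.21, 2.88], [-2.74, 2.74]. Speed limits (rad/s): [2.57, 2.57, 3.14, 3.14, 3.14, 3.14].

## Interface

Orientations are given as a unit quaternion [w, x, y, z].
In Python, from station import state, read_camera, camera_info, job_done gives the robot as it stands.
- The arm moves only by the shell command python3 -m pendant 'ROWS' [OPENING] [FORCE]. ROWS is JSON, a list of rows, each a list of 2 entries, a list of its own where there are three numbers: the shift along the tool's x, y, z each as a share of 2.5 cm, from -1 to 1, then the turn, a rotation vector about the tool's x, y, z each as a share of 0.1 rad, from -1 to 1. A call has 1 to 12 rows; each row shifts and turns the commanded pose from where the row before left it, along the tool's axes as they then stand; what a row does not reach is not made up. A row lasts 1/10 s, in which the tool goes at most 50 mm and 8.59 degrees, less where a joint would pass 70% of its speed; a pose out of reach is approached as far as the arm can. A call with a number of a shift or a turn outside -1 to 1 is refused whole. A call with a gripper value outside its range is refused whole. OPENING is the gripper's target within -1 to 1 (fully open at 1, half-way at 0, shut at -1), set as the call begins (- or left out, the last holds). The fingers move at their own pace and stop on an object; FORCE is the grip in N (left out, the last holds). Time passes only in rows, so rows that do not move let the fingers close. It gives the time, the measured TCP pose, the force, the opening and the grip force at its end, in the units of the state.
- state(): the state, without advancing time (a new reading comes with each control period).
- read_camera(name): name is "scene" or "side" or "wrist"; returns the picture (480x640x3 uint8, red, green, blue); there is no depth.
- camera_info(name): a dict with "camera_matrix" (3x3 intrinsics, pixels), "rvec" (rotation vector, rad) and "tvec" (3), from world to camera coordinates, as OpenCV has them. Camera axes: x right, y down, z forward; pixel columns grow to the right and rows downward; lengths in m; the calibration is good to about 2 mm. A picture is of the moment at which its call begins: read the wrist's pose just before it. camera_info takes no time and is no camera call; for the wrist camera it gives the pose at the moment of the call.
- job_done(): hands the job in; it is judged then, once.
The state is a dict: "time": time; "joint_positions": joint angles; "joint_vel": joint speeds; "tau": joint torques, N m; "ee_pos": TCP position; "eef_rot": TCP orientation; "ft_force": force on the tool from outside, world axes, zero at the start; "wrist_torque": the same for the moment, N m; "finger_gap": finger opening in m; "grip_force": force on a finger pad.
Only numpy, scipy, OpenCV 4.12 (cv2) and the standard library are available. Lean on these libraries where they do the work, as an engineer would, in place of code of your own. Each camera call takes 0.05 s, during which the arm holds its last target. There are 200 camera calls.

## Task

On the sample turntable, bring the conical flask round to the reader in place of the jar: pull up the sprung plunger by its knob, swing the turntable a quarter turn until the flask stands in front of the reader, then let the plunger drop fully home so that the turntable is locked. Keep the flask standing in its socket, and let go of the knob when done.

Things in the scene. Friction and masses are not known exactly. Their poses are not given: they have to be found in the camera images.
- plunger (a joint): How far the plunger is pulled up, in m: 0 fully home in a notch, 0.024 its upper stop. A spring pulls it down: 5 N at 0, 8 N at the top. Above 0.019 the turntable turns freely; between notches the pin rests on the index ring at about 0.018. Notches are funnel-shaped: let go within 8 degrees of one, the plunger slides home and centres the turntable.
- knob (a point): Centre of the plunger's knob: an upright black cylinder, 30 mm in diameter, 24 mm high, over a 20 mm wide dark housing on a lug at the turntable's rim. It is 100 mm from the turntable's axis and goes round with it. When home, the knob's centre is 100 mm above the bench, its underside 8 mm above the housing. It starts home, on the side away from the reader.
- spindle (a point): The turntable's upright axis at its disc's top (disc 176 mm wide, top 46 mm above the bench), fixed. +x points level to the reader, a white block 105 mm tall, face 136 mm away. Three vessels stand in 10 mm deep sockets 58 mm from the axis; the flask's place before the reader is 58 mm along +x. Notches: at the start and a quarter turn (90 degrees) either way; stops at 100 degrees.
- flask_mid (a point): Centre, half-way up, of the conical flask: white plastic, 78 mm tall, foot 46 mm wide, neck 20 mm, lip 25 mm. Loose in its socket (2 mm play), it rides with the turntable; it starts a quarter turn from the reader, on either side. Opposite it is a straight open beaker (60 mm tall), before the reader a capped jar (62 mm tall), of the same white plastic.
Not all that is in view belongs to the job. Leave any brown or pink look-alike of the part that bears flask_mid alone.

How it is judged:
On the way, in this order (a step that is already met when the one before it is completed fails the run):
1. the plunger is pulled up out of its notch (value of joint plunger above 0.012 m), for 0.1 s.
2. the flask has come round to the reader (x of flask_mid in the frame of spindle above 0.045 m and y of flask_mid in the frame of spindle between -0.012 and 0.012 m), for 0.1 s.
At the end, for the whole second after the job is handed in: The flask stands upright (within 10 degrees) in front of the reader, within 12 mm sideways of the line from the spindle to the reader and over 45 mm out from the spindle, and the plunger is at rest and fully home (below 4 mm), with the knob let go (all of step 2 and value of joint plunger below 0.004 m and angle between flask_mid's own z axis and vertical below 0.17 rad and velocity of joint plunger below 0.02 m/s); the robot touches nothing.
It fails at once if the flask is tipped over (angle between flask_mid's own z axis and vertical above 0.5 rad).
It also fails if it takes over 35 s, if anything falls off the work surface, if the arm or the gripper's body presses on something with over 40 N, if the wrist force passes 120 N, or if a joint passes its speed limit or range.

## Working session

There is one attempt and no reset: what is moved stays moved. The work goes in short steps, Python scripts to look and compute and a shell command to move; the robot and the scene stay as the last step left them, time stands still between calls to the robot, and variables do not carry over. Pictures are saved under pics/ and viewed, at most 10 in all, crops included, and the job is handed in when it is done.

```bash
mkdir -p pics
python3 - <<'E'
from station import *
import cv2
for n in("scene","side"):
    cv2.imwrite(f"pics/{n}0.png",cv2.cvtColor(read_camera(n),cv2.COLOR_RGB2BGR)); c=camera_info(n);print(n,c)
s=state();print(s)
E
```

```text
scene {'camera_matrix': array([[487.02724877,   0.        , 320.95337063],
       [  0.        , 487.02724877, 236.32578869],
       [  0.        ,   0.        ,   1.        ]]), 'rvec': array([ 0.75939361,  2.49572815, -1.21957501]), 'tvec': array([ 0.42498763, -0.01999379,  1.00223597])}
side {'camera_matrix': array([[526.71058095,   0.        , 320.36828931],
       [  0.        , 526.71058095, 240.36246637],
       [  0.        ,   0.        ,   1.        ]]), 'rvec': array([ 2.320975  , -0.29309851,  0.14246116]), 'tvec': array([-0.4659691 ,  0.09691757,  0.94050261])}
{'time': 0.1, 'joint_positions': array([ 9.77893254e-01,  2.45759375e-01,  1.55895880e+00, -1.48920685e-05,
        1.33871145e+00, -1.74126185e-01]), 'joint_vel': array([ 0.00098056, -0.00092341, -0.00253943, -0.00016604, -0.00056507,
       -0.00191982]), 'tau': array([ 3.02567523e-04, -4.30666101e+01, -3.27132690e+01, -1.97160289e-04,
        2.80468696e-03, -2.93172582e-05]), 'ee_pos': array([0.26402877, 0.59337585, 0.23024499]), 'eef_rot': array([-3.36961004e-04,  2.07859971e-01,  9.78158161e-01, -8.54470040e-04]), 'ft_force': array([0.38601886, 0.38336662, 0.04769567]), 'wrist_torque': array([ 0.00636103, -0.02844102,  0.01661721]), 'grip_force': 0.0, 'finger_gap': 0.08540940594738669}
```

View pics/scene0.png

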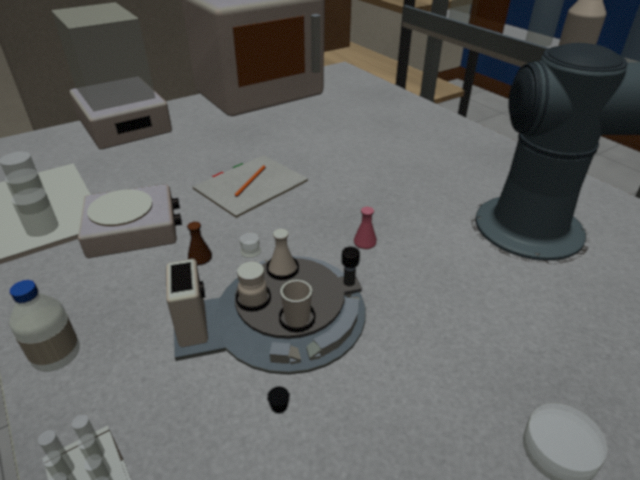

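View pics/side0.png

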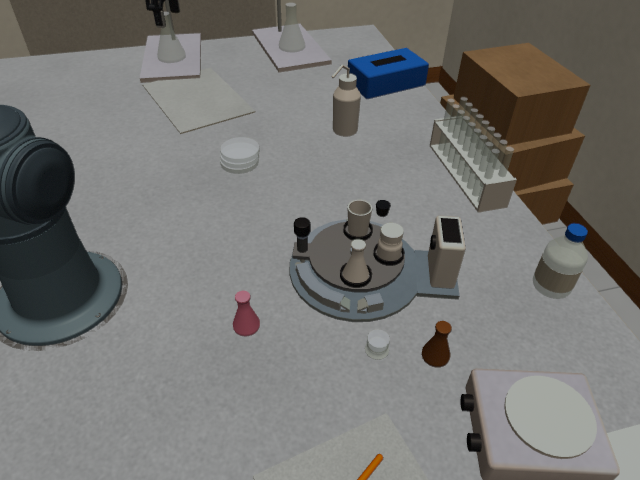

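Candidates in the scene view:
- **Knob:** black cylinder on the lug at (350,257). The loose black cap at (278,400) is a look-alike.
- **Flask:** white at (282,252). Brown (199,243) and pink (367,228) are look-alikes.
- **Side view:** knob (302,227), flask (356,262), reader (447,252).

I choose the knob on the lug and the white flask. Next I triangulate and check with a crop.

```bash
cat > h.py <<'E'
from station import *
import cv2, numpy as np
def P(n):
    c=camera_info(n);return c["camera_matrix"]@np.c_[cv2.Rodrigues(c["rvec"])[0],c["tvec"]]
def tri(a,b):
    X=cv2.triangulatePoints(P("scene"),P("side"),np.array(a,float),np.array(b,float)).ravel();return X[:3]/X[3]
def onplane(n,uv,z):
    H=P(n); H=np.c_[H[:,0],H[:,1],H[:,2]*z+H[:,3]]
    X=np.linalg.solve(H,[*uv,1]);return X[:2]/X[2]
def save(n,f,crop=None,k=1):
    im=cv2.cvtColor(read_camera(n),cv2.COLOR_RGB2BGR)
    if crop: x,y,w,h=crop; im=im[y:y+h,x:x+w]
    cv2.imwrite("pics/"+f,cv2.resize(im,None,fx=k,fy=k,interpolation=cv2.INTER_CUBIC))
E
python3 - <<'E'
from h import *
for n,a,b in [("knob",(350,257),(302,227)),("flasklip",(281,233),(358,244)),("jartop",(250,269),(391,230)),("beakertop",(296,289),(359,208)),("disc c",(290,297),(357,254))]:
    print(n,tri(a,b).round(4))
print(onplane("scene",(290,297),.046),onplane("side",(357,254),.046))
save("side","c1.png",(260,180,220,160),3.6)
save("scene","c2.png",(160,220,220,160),3.6)
E
```

```text
knob [ 0.4366 -0.0341  0.0985]
flasklip [ 0.5107 -0.1219  0.1218]
jartop [ 0.5839 -0.088   0.1063]
beakertop [ 0.5483 -0.015   0.1039]
disc c [ 0.5321 -0.0648  0.0373]
[ 0.53417935 -0.0562501 ] [ 0.53074719 -0.07391051]
```

View pics/c1.png

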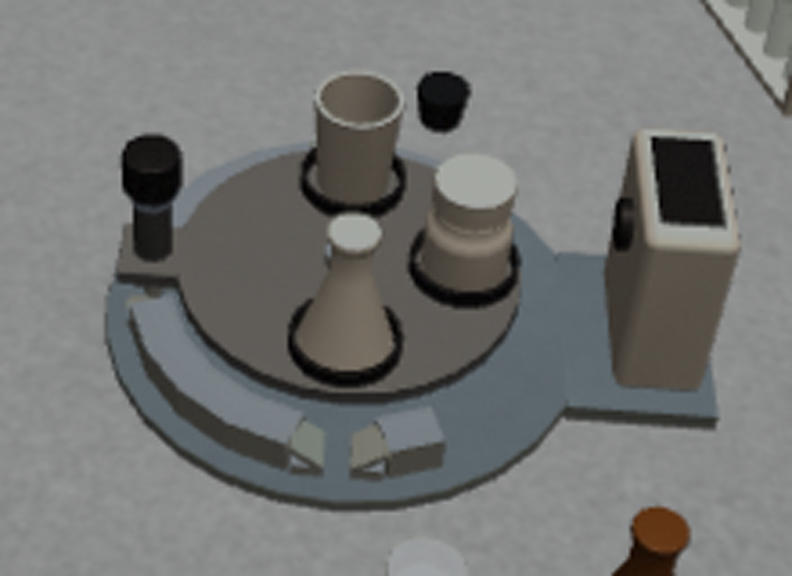

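View pics/c2.png

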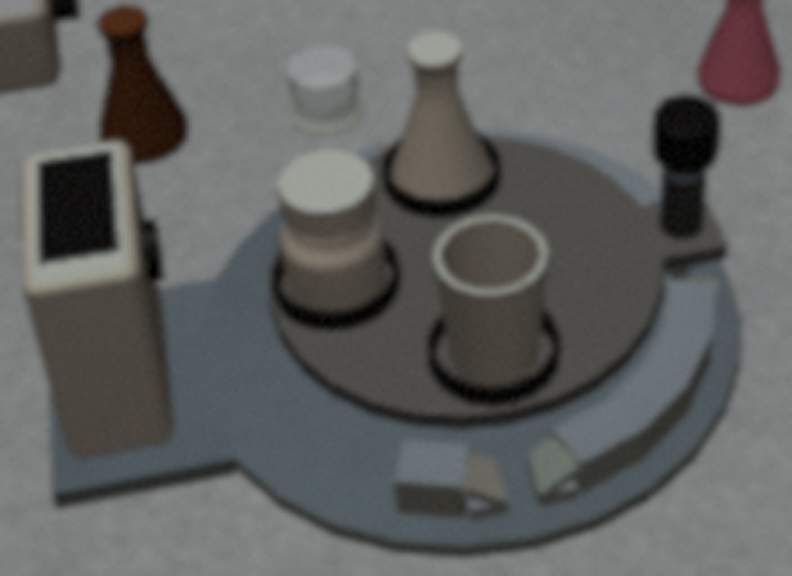

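The crops confirm the knob on the lug, at c1 (152,172) and c2 (686,135), and the white flask. The flask is clockwise of the reader seen from above, so the turntable must turn +90° (counter-clockwise). I turn the wrist about 86° so the jaws close radially, then fly over the knob.

```bash
python3 -m pendant '[[[0,0,0],[0,0,1]],[[0,0,0],[0,0,1]],[[0,0,0],[0,0,1]],[[0,0,0],[0,0,1]],[[0,0,0],[0,0,1]],[[0,0,0],[0,0,1]],[[0,0,0],[0,0,1]],[[0,0,0],[0,0,1]],[[0,0,0],[0,0,1]],[[0,0,0],[0,0,1]],[[0,0,0],[0,0,1]],[[0,0,0],[0,0,1]]]' 1
python3 -m pendant '[[[0,0,0],[0,0,1]],[[0,0,0],[0,0,1]],[[0,0,0],[0,0,1]],[[-0.88,0.63,0],[0,0,0]],[[-0.88,0.63,0],[0,0,0]],[[-0.88,0.63,0],[0,0,0]],[[-0.88,0.63,0],[0,0,0]],[[-0.88,0.63,0],[0,0,0]],[[-0.88,0.63,0],[0,0,0]],[[-0.88,0.63,0],[0,0,0]],[[-0.88,0.63,0],[0,0,0]],[[-0.88,0.63,0],[0,0,0]]]'
python3 -m pendant '[[[-0.88,0.63,0],[0,0,0]],[[-0.88,0.63,0],[0,0,0]],[[-0.88,0.63,0],[0,0,0]],[[-0.88,0.63,0],[0,0,0]],[[-0.88,0.63,0],[0,0,0]],[[-0.88,0.63,0],[0,0,0]],[[-0.88,0.63,0],[0,0,0]],[[-0.88,0.63,0],[0,0,0]],[[-0.88,0.63,0],[0,0,0]],[[-0.88,0.63,0],[0,0,0]],[[-0.88,0.63,0],[0,0,0]],[[-0.88,0.63,0],[0,0,0]]]'
python3 -m pendant '[[[-0.88,0.63,0],[0,0,0]],[[-0.88,0.63,0],[0,0,0]],[[-0.88,0.63,0],[0,0,0]],[[0,0,0],[0,0,0]],[[0,0,0],[0,0,0]]]'
python3 - <<'E'
from h import *
s=state();print(s["time"],s["ee_pos"],s["eef_rot"],s["joint_positions"].round(2))
save("wrist","w1.png"); X=np.array([.4366,-.0341,.1,1]);p=P("wrist")@X;print("pred knob",p[:2]/p[2])
E
```

```text
time: 1.4
ee_pos: [0.2642, 0.5937, 0.2309]
eef_rot: [0.0, 0.725, 0.688, -0.0]
ft_force: [0.1, 0.1, -1.1]
finger_gap: 0.0853
grip_force: 0.0
time: 2.6
ee_pos: [0.3301, 0.3583, 0.2312]
eef_rot: [0.0, 0.819, 0.574, -0.0]
ft_force: [0.1, 0.3, 0.0]
finger_gap: 0.085
grip_force: 0.0
time: 3.8
ee_pos: [0.4178, 0.0457, 0.2313]
eef_rot: [0.0, 0.819, 0.574, 0.0]
ft_force: [0.7, -0.3, 0.7]
finger_gap: 0.0851
grip_force: 0.0
time: 4.3
ee_pos: [0.4394, -0.0315, 0.2311]
eef_rot: [-0.0, 0.819, 0.574, -0.0]
ft_force: [-0.2, 0.3, -0.4]
finger_gap: 0.0853
grip_force: 0.0
4.3 [ 0.43942614 -0.03147748  0.23108696] [-3.80179301e-04  8.19170780e-01  5.73549547e-01 -8.21797348e-05] [-0.33 -0.27  2.07  0.    1.34  0.02]
pred knob [321.45565794 232.03341335]
```

View pics/w1.png

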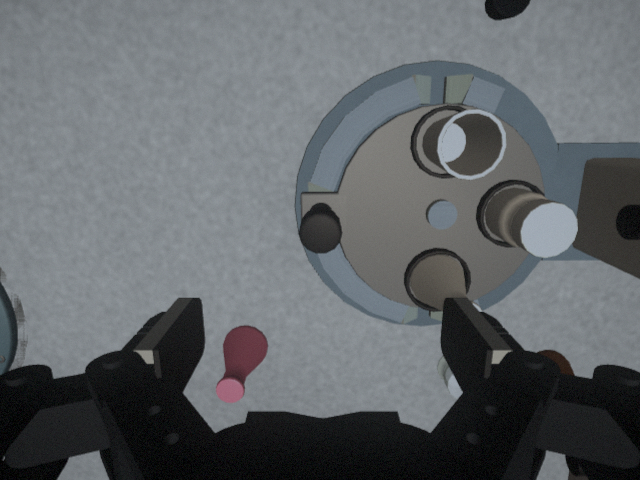

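The wrist view shows the knob's top at (320,231), the spindle hub at (442,214), and the flask at (437,278) with its lip out of view behind the finger. I compute the knob and axis positions from these.

Run:
```python
from h import *
k=onplane("wrist",(320,230.5),.110);a=onplane("wrist",(442,214.5),.046)
print(k,a,np.linalg.norm(k-a),np.degrees(np.arctan2(*(k-a)[::-1])))
s=state();R=cv2.Rodrigues(np.zeros(3))[0]
from scipy.spatial.transform import Rotation as Ro
q=s["eef_rot"];R=Ro.from_quat([*q[1:],q[0]]).as_matrix()
print("delta tool mm",R.T@(np.r_[k,.081]-s["ee_pos"])*1e3, np.degrees(np.arctan2(R[1,1],R[0,1])))
```

```text
[ 0.43692472 -0.03032496] [ 0.53242643 -0.06740706] 0.10244832308155472 158.77943674181685
delta tool mm [ -0.26215454  -2.37082881 150.065362  ] -19.93921922526024
```

```bash
python3 -m pendant '[[[0,-0.1,0.8],[0,0,0]],[[0,0,0.9],[0,0,0]],[[0,0,0.9],[0,0,0]],[[0,0,0.9],[0,0,0]],[[0,0,0.9],[0,0,0]],[[0,0,0.8],[0,0,0]],[[0,0,0.5],[0,0,0]],[[0,0,0.3],[0,0,0]],[[0,0,0],[0,0,0]],[[0,0,0],[0,0,0]]]' 1
python3 -m pendant '[[[0,0,0],[0,0,0]],[[0,0,0],[0,0,0]],[[0,0,0],[0,0,0]],[[0,0,0],[0,0,0]],[[0,0,0],[0,0,0]],[[0,0,0],[0,0,0]],[[0,0,0],[0,0,0]],[[0,0,0],[0,0,0]]]' -1 50
```

```text
time: 5.35
ee_pos: [0.4379, -0.0306, 0.082]
eef_rot: [0.001, 0.819, 0.574, 0.0]
ft_force: [0.2, -0.1, 0.3]
finger_gap: 0.0855
grip_force: 0.0
time: 6.15
ee_pos: [0.4378, -0.0308, 0.0818]
eef_rot: [0.001, 0.819, 0.574, 0.0]
ft_force: [0.6, 0.4, 5.2]
finger_gap: 0.0288
grip_force: 49.4
```

```bash
python3 -m pendant '[[[0,0,-0.2],[0,0,0]],[[0,0,-0.2],[0,0,0]],[[0,0,-0.2],[0,0,0]],[[0,0,-0.2],[0,0,0]],[[0,0,-0.08],[0,0,0]],[[0,0,0],[0,0,0]],[[0,0,0],[0,0,0]]]'
```

```text
time: 6.85
ee_pos: [0.4378, -0.0308, 0.1025]
eef_rot: [0.001, 0.819, 0.574, 0.001]
ft_force: [7.8, -2.4, -7.6]
finger_gap: 0.0282
grip_force: 50.0
```

Run:
```python
from h import *
save("side","c3.png",(260,180,220,160),3.6)
```

```text
(no output)
```

View pics/c3.png

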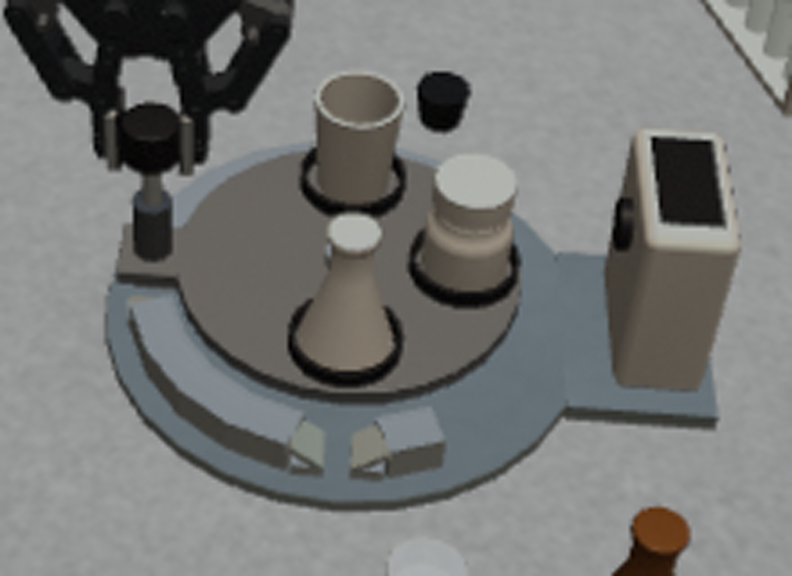

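The crop shows the knob lifted at (150,135) with its stem exposed, the flask still seated, and a spring force of about 7.6 N. That puts the plunger at about 0.021 m. Now I swing counter-clockwise, 0.0785 rad per row.

```bash
python3 -m pendant '[[[-0.1,0.003,0],[0,0,-0.25]],[[-0.2,0.008,0],[0,0,-0.5]],[[-0.314,0.012,0],[0,0,-0.785]],[[-0.314,0.012,0],[0,0,-0.785]],[[-0.314,0.012,0],[0,0,-0.785]]]'
```

```text
time: 7.4
ee_pos: [0.4313, -0.061, 0.1021]
eef_rot: [0.0, 0.719, 0.695, 0.001]
ft_force: [7.1, -1.9, -8.0]
finger_gap: 0.0285
grip_force: 49.9
```

```bash
python3 -m pendant '[[[-0.314,0.012,0],[0,0,-0.785]],[[-0.314,0.012,0],[0,0,-0.785]],[[-0.314,0.012,0],[0,0,-0.785]],[[-0.314,0.012,0],[0,0,-0.785]],[[-0.314,0.012,0],[0,0,-0.785]],[[-0.314,0.012,0],[0,0,-0.785]]]'
python3 -m pendant '[[[-0.314,0.012,0],[0,0,-0.785]],[[-0.314,0.012,0],[0,0,-0.785]],[[-0.314,0.012,0],[0,0,-0.785]],[[-0.314,0.012,0],[0,0,-0.785]],[[-0.314,0.012,0],[0,0,-0.785]],[[-0.314,0.012,0],[0,0,-0.785]]]'
```

```text
time: 8.0
ee_pos: [0.4395, -0.1064, 0.1014]
eef_rot: [-0.001, 0.538, 0.843, 0.0]
ft_force: [2.8, -0.8, -8.7]
finger_gap: 0.0283
grip_force: 49.9
time: 8.6
ee_pos: [0.4676, -0.1435, 0.1009]
eef_rot: [-0.002, 0.326, 0.945, -0.0]
ft_force: [0.7, -5.5, -7.5]
finger_gap: 0.0288
grip_force: 50.1
```

```bash
python3 -m pendant '[[[-0.314,0.012,-0.03],[0,0,-0.785]],[[-0.314,0.012,-0.02],[0,0,-0.785]],[[-0.25,0.01,0],[0,0,-0.6]],[[-0.2,0.008,0],[0,0,-0.5]],[[-0.18,0.005,0],[0,0,-0.45]],[[0,0,0],[0,0,0]],[[0,0,0],[0,0,0]]]'
python3 - <<'E'
from h import *
s=state();a=np.array([.531,-.068]);d=s["ee_pos"][:2]-a;print(s["ee_pos"],np.linalg.norm(d),np.degrees(np.arctan2(d[1],d[0])))
save("side","c4.png",(260,160,220,160),3.6)
E
```

```text
time: 9.3
ee_pos: [0.4948, -0.1594, 0.1021]
eef_rot: [-0.002, 0.176, 0.984, -0.001]
ft_force: [-1.7, -7.6, -8.8]
finger_gap: 0.0288
grip_force: 50.2
[ 0.49475278 -0.15944332  0.10209155] 0.09836534513779388 -111.62288237981652
```

View pics/c4.png

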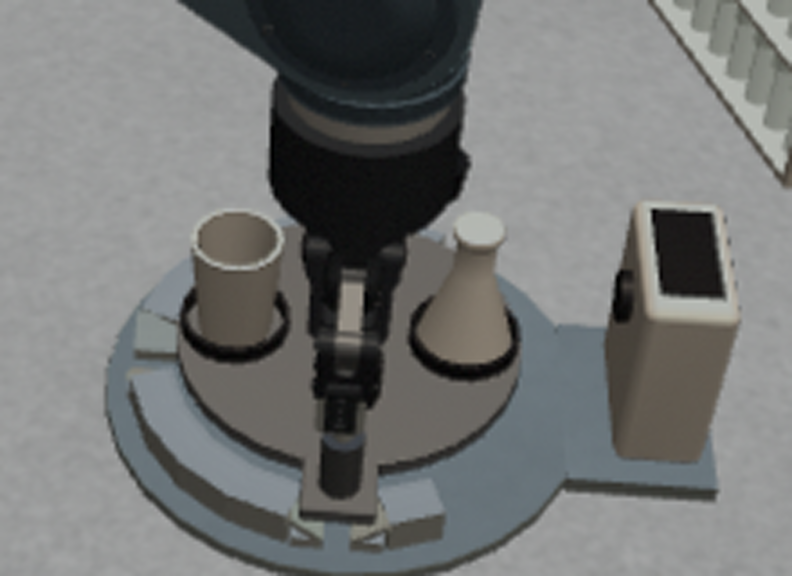

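The flask now stands before the reader at (465,300), where the jar was, and the lug at (340,490) sits over the notch gap at (337,530). I lower the plunger in the grip.

```bash
python3 -m pendant '[[[0,0,0.12],[0,0,0]],[[0,0,0.14],[0,0,0]],[[0,0,0.14],[0,0,0]],[[0,0,0.14],[0,0,0]],[[0,0,0.14],[0,0,0]],[[0,0,0.08],[0,0,0]],[[0,0,0],[0,0,0]]]'
```

```text
time: 10.05
ee_pos: [0.4948, -0.1594, 0.0834]
eef_rot: [-0.002, 0.176, 0.984, -0.001]
ft_force: [-2.3, -7.6, -5.5]
finger_gap: 0.0288
grip_force: 50.4
```

```bash
python3 -m pendant '[[[0,0,0],[0,0,0]],[[0,0,0],[0,0,0]],[[0,0,0],[0,0,0]],[[0,0,0],[0,0,0]],[[0,0,0],[0,0,0]],[[0,0,0],[0,0,0]],[[0,0,0],[0,0,0]],[[0,0,0],[0,0,0]]]' 1
python3 -m pendant '[[[0,0,-0.3],[0,0,0]],[[0,0,-0.6],[0,0,0]],[[0,0,-0.9],[0,0,0]],[[0,0,-0.9],[0,0,0]],[[0,0,-0.9],[0,0,0]],[[0,0,-0.9],[0,0,0]],[[0,0,-0.9],[0,0,0]],[[0,0,0],[0,0,0]],[[0,0,0],[0,0,0]],[[0,0,0],[0,0,0]]]'
python3 - <<'E'
from h import *
save("side","c5.png",(260,160,220,160),3.6)
E
```

```text
time: 10.85
ee_pos: [0.4969, -0.1586, 0.0856]
eef_rot: [0.0, 0.176, 0.984, -0.0]
ft_force: [-0.8, -0.1, 0.0]
finger_gap: 0.0858
grip_force: 0.0
time: 11.85
ee_pos: [0.4963, -0.1583, 0.2196]
eef_rot: [-0.001, 0.176, 0.984, 0.0]
ft_force: [-0.9, -0.1, -0.0]
finger_gap: 0.0856
grip_force: 0.0
```

View pics/c5.png

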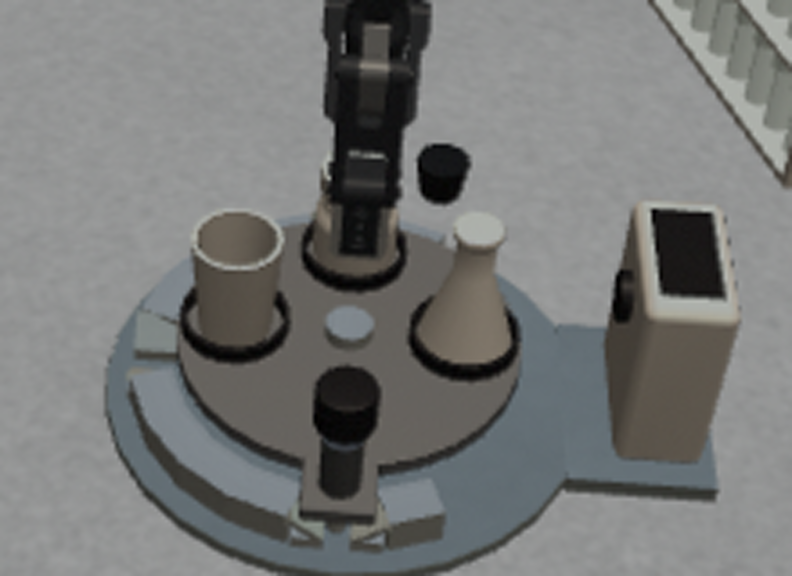

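The crop shows the knob free and down on its housing at (346,405), with the same small gap as at the start. The lug is centred in the notch, and the flask stands upright in its socket at (465,300). I hand in.

```bash
python3 -c "
from station import *
print(job_done())"
```

```text
the job is handed in; nothing more can be done
None
```

I handed the job in at about 12 s on the robot's clock: the flask stands upright in its socket in front of the reader, the plunger looks fully home in the last picture, and the knob is released with the gripper clear; the verdict was not shown.

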